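# Tip the standing offcut onto the drilling board and push it up to the fence

## Robot

A 6-joint arm with a two-finger parallel gripper is mounted at the origin on a cart in front of the work surface, level with it; the furniture and walls round the work are solid. World frame = base frame: x ahead of the robot, y to its left, z up, the work surface at z = 0. Lengths are in m, angles in degrees, forces in N, time in s.
With the tool pointing down it reaches from about 0.325 to 0.775 m from the base axis. Payload 9.3 kg.
Tool frame: the origin (TCP) lies at the centre of the arm's flange, where the gripper is bolted on; the fingertips stand 173 mm ahead of it and the grasp point (between the pads) lies 155 mm ahead of it; z points along the fingers, y is the line along which they close (so a half turn about z gives the same grasp; the last joint's range is limited). The gripper opens to 85 mm and grips with 20 to 120 N. Pads are 22 mm wide; open, the fingers measure 114 mm over their backs; the gripper's body (76 mm by 85 mm) begins 54 mm behind the grasp point. The pads swing forward as they close: fully open they stand 13 mm farther back than shut.
Start: joints at [-83.973, 14.817, 1.232, 76.415, 0, 81.257], TCP at [0.14, -0.532, 0.405] pointing down, gripper open.
Joint ranges: [-174.27, 174.27], [-52.1, 104.24], [-59.71, 78.15], [-110.17, 111.67], [-87.03, 83.33], [-180, 180]. Speed limits (degrees/s): [127.2, 127.2, 159.86, 180, 180, 180].

## Interface

Orientations are given as [roll, pitch, yaw] about the fixed x, y, z axes, in that order (R = Rz(yaw) Ry(pitch) Rx(roll)).
In Python, from plant import state, get_image, camera_params, close_job, trace gives the robot as it stands.
- The arm moves only by the tool arm_command, never from a script. Its argument "targets" is a list of rows, each an object with "grip": the closure, from 0 (fully open) to 1 (shut); "linear": the shift along the tool's x, y, z in units of 0.04 m (1.0 is 0.04 m), a list of three; "twist": the turn about the tool's z in units of 4 degrees (1.0 is 4 degrees). In form: [{"grip": grip, "linear": [x, y, z], "twist": twist}, ...]. A call has 1 to 20 rows; each row shifts and turns the commanded pose from where the row before left it, along the tool's axes as they then stand; what a row does not reach is not made up. A row lasts 1/12 s, in which the tool goes at most 41.7 mm and 7.16 degrees, less where a joint would pass 70% of its speed; a pose out of reach is approached as far as the arm can. A call with a number of a shift or a turn outside -1 to 1 is refused whole. A call with a gripper value outside its range is refused whole. The fingers move at their own pace and stop on an object; "force" is the grip in N (left out, the last holds). Time passes only in rows, so rows that do not move let the fingers close. It gives the time, the measured TCP pose, the force, the opening and the grip force at its end, in the units of the state.
- state(): the state, without advancing time (a new reading comes with each control period).
- get_image(name): name is "scene" or "side" or "wrist"; returns the picture (384x512x3 uint8, blue, green, red); there is no depth.
- camera_params(name): a dict with "fx", "fy", "cx", "cy" (pixels), "dist" ([k1, k2, p1, p2, k3] as OpenCV has them; the pictures are not rectified), "rvec" (rotation vector, rad) and "tvec" (3), from world to camera coordinates, as OpenCV has them. Camera axes: x right, y down, z forward; pixel columns grow to the right and rows downward; lengths in m; the calibration is good to about 2 mm. A picture is of the moment at which its call begins: read the wrist's pose just before it. camera_params takes no time and is no camera call; for the wrist camera it gives the pose at the moment of the call.
- close_job(): hands the job in; it is judged then, once.
Trained networks look in the newest picture that a camera, given by its name, has taken for a name from the list of things; names that differ only in an ending like _2 or _b are one class to them, and where a whole thing is asked for, a point or a joint stands for the part that bears it (a point fixed in the world has none). Each returns a list of dicts, best first, with "conf" (0 to 1); they miss things now and then, are a little off and sometimes report something else, mostly with a low value. They report only what shows in the picture. A call takes as long as a camera call.
- trace(camera, target): "region" (384x512 bool, what is visible of it) and "centre" ([column, row] in pixels, amid what is visible of it).
The state is a dict: "t": time; "q": joint angles; "qvel": joint speeds; "effort": joint torques, N m; "eef_pos": TCP position; "tcp_rot": TCP orientation; "contact_force": force on the tool from outside, world axes, zero at the start; "ft_torque": the same for the moment, N m; "finger_gap": finger opening in m; "gripper_force": force on a finger pad.
Only numpy, scipy, OpenCV 4.12 (cv2) and the standard library are available. Lean on these libraries where they do the work, as an engineer would, in place of code of your own. Each camera call takes 0.05 s, during which the arm holds its last target. There are 200 camera calls.

## Task

Two wood offcuts stand on end at the two ends of a drilling board. Push the bigger, thicker one near its top so that it tips over towards the middle of the board and lands flat inside the pencilled outline, then push it back until its long side lies snug against the wooden fence, still inside the outline, ready for drilling. Only push with the fingers: never lift or carry the offcut; leave the thin offcut standing where it is and do not disturb the things round the board.

Things in the scene. Friction and masses are not known exactly. Their poses are not given: they have to be found in the camera images.
- board: Fixed plywood drilling board, 18 mm thick, moved and turned between runs. Origin on the bench surface, under the middle of its length; its top is at z = 18 mm. It spans x = -110 to +60, y = -150 to +150 mm (x points roughly away from the robot). Pencilled outline (dark lines, no height): x = -95 mm to the fence face, y = -105 to +105 mm; open at the fence.
- fence (a point): Middle of the bottom edge of the near face of the wooden fence, the face the offcut shall lie against: 30 mm along the board's +x from its origin, at the board's top. Axes as the board's. The fence runs along the whole length of the board (its y), 16 mm high above the board's top, 26 mm wide, fixed.
- offcut: The bigger wood offcut, a plain block 62 x 140 x 35 mm (its x, y, z), about 0.16 kg, loose. It starts standing on end (y axis up, 140 mm tall) at the +y or -y end of the board, across the outline's end line, its x roughly along the board's x (yaw off up to 0.1 rad), a broad face to the board's middle, 15 to 45 mm from the fence. Origin: middle of one broad face; the other is at z = +35 mm.
- offcut_mid (a point): Centre of the bigger offcut; axes as offcut. 70 mm above the board's top while it stands, 17.5 mm when it lies flat. At the start 90 to 115 mm from the board's middle along the board's y. Tipped inwards, it turns about its inner bottom edge and comes to lie with its length along the board's y.
- offcut_end_a (a point): Middle of one 62 x 35 mm end face of the bigger offcut (the upper end at the start).
- offcut_end_b (a point): Middle of the other end face of the bigger offcut (the lower end at the start).
- thin_offcut: The thinner wood offcut, 50 x 110 x 22 mm (its x, y, z), about 0.05 kg, loose; stands on end (y axis up, 110 mm tall) at the other end of the board, its middle 85 to 120 mm from the board's middle along y, and must stay standing there. Origin: middle of one broad face, 55 mm above the board's top; the block extends 22 mm from it along its +z.
- measure: Tape measure, yellow and black, 65 x 70 x 35 mm, lying loose on the bench to the left of the board; origin under its middle. To be left alone.
- brush: Paint brush, 46 x 187 x 13 mm, lying loose on the bench to the right of the board; origin under its middle. To be left alone.
- masking_roll: Roll of masking tape, 97 mm across and 25 mm high, lying loose on the bench to the right of the board; origin under its middle. To be left alone.

How it is judged:
By the outcome, as a careful person would: the job done as asked, in the order asked, and still so for the second after the job is handed in, with the robot touching nothing.
It also fails if it takes over 42 s, if anything falls off the work surface, if the arm or the gripper's body presses on something with over 40 N, if the wrist force passes 120 N, or if a joint passes its speed limit or range.

## Working session

There is one attempt and no reset: what is moved stays moved. The work goes in short steps, Python scripts to look and compute and a tool call to move; the robot and the scene stay as the last step left them, time stands still between calls to the robot, and variables do not carry over. Pictures are saved under pics/ and viewed, at most 10 in all, crops included, and the job is handed in when it is done.

Besides the shell and the picture viewer there is one more tool, called after "Call:" as name(argument=value, ...), one argument or row to a line, values as JSON. arm_command: Moves the arm, as the interface text tells. Shifts and turns lie within -1 to 1; 1 stands for 0.04 m of shift or 4 degrees of turn. Its arguments: {"type":"object","properties":{"targets":{"type":"array"},"force":{"type":"number"}},"required":["targets"]}

```bash
mkdir -p pics; ls; python3 - <<'E'
from plant import *
import cv2,numpy as np
print(state())
for c in ["scene","side"]:
    im=get_image(c); cv2.imwrite(f"pics/{c}0.png",im)
    p=camera_params(c); print(c,p)
    for t in ["board","offcut","thin_offcut"]:
        r=trace(c,t)
        for d in r[:2]:
            ys,xs=np.where(d["region"]); 
            print(c,t,round(d["conf"],2),d["centre"],len(xs),xs.min(),xs.max(),ys.min(),ys.max())
E
```

```text
pics
{'t': 0.0, 'q': array([-8.39732107e+01,  1.48510405e+01,  1.18919523e+00,  7.64150706e+01,
        1.08187199e-03,  8.12562402e+01]), 'qvel': array([ 0.06379495, -0.14576367, -0.08550551,  0.03722238,  0.00925335,
        0.02952525]), 'effort': array([-3.63478121e-04, -5.55634439e+01,  3.44529355e+01,  1.37657629e-02,
       -2.61247169e-04, -6.78129126e-06]), 'eef_pos': array([ 0.14021028, -0.53177634,  0.4040595 ]), 'tcp_rot': array([-1.79924142e+02, -1.27617268e-02,  1.47705399e+01]), 'contact_force': array([ 0.51574762, -0.45772542, -0.51714549]), 'ft_torque': array([ 0.03447699,  0.00158781, -0.04923006]), 'gripper_force': 0.0, 'finger_gap': 0.08551786239246376}
scene {'fx': 403.21538711112487, 'fy': 403.21538711112487, 'cx': 253.6597290481817, 'cy': 189.39338402632927, 'dist': array([0.03911674, 0.        , 0.        , 0.        , 0.        ]), 'rvec': array([ 0.582151  , -2.38055935,  1.51799052]), 'tvec': array([0.44534217, 0.26006905, 0.97713475])}
scene board 0.61 [259.9, 227.4] 2237 215 299 192 251
scene offcut 0.83 [277.3, 184.4] 836 265 286 165 208
scene thin_offcut 0.71 [256.4, 224.8] 2131 216 299 192 251
side {'fx': 470.39267081219907, 'fy': 470.39267081219907, 'cx': 250.36973524243584, 'cy': 190.96298033954898, 'dist': array([0.01881518, 0.        , 0.        , 0.        , 0.        ]), 'rvec': array([ 1.98710655, -0.11560045,  0.04879465]), 'tvec': array([-0.56874657,  0.08649636,  1.35805325])}
side board 0.89 [238.4, 235.5] 2378 212 289 197 261
side offcut 0.88 [246.8, 218.8] 1506 235 263 190 247
side thin_offcut 0.94 [235.7, 182.2] 474 229 246 171 209
```

```bash
python3 -c "
import cv2,numpy as np
a=cv2.imread('pics/scene0.png');b=cv2.imread('pics/side0.png')
cv2.imwrite('pics/both0.png',cv2.resize(np.vstack([a,b]),None,fx=.78,fy=.78))"
```

```text
(no output)
```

View pics/scene0.png

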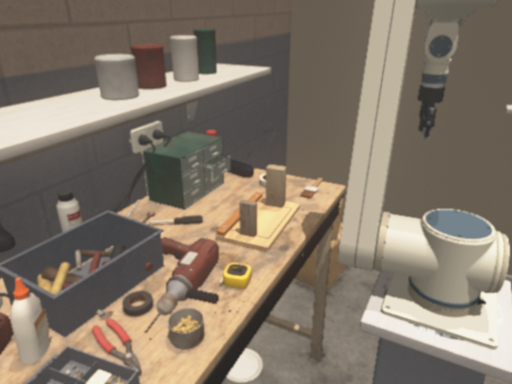

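View pics/side0.png

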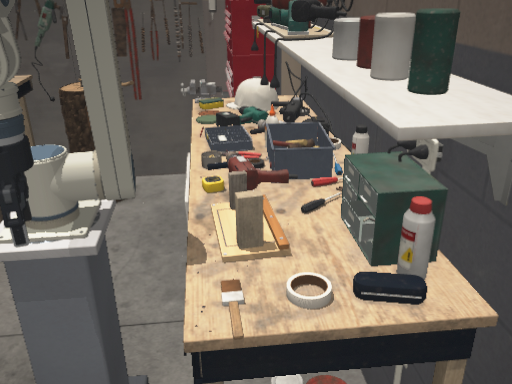

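The big offcut stands at the robot's right end: side view about (249,218), scene view about (276,185). The thin one stands at the left end: side (237,190), scene (248,217). The fence is the orange strip on the far side of the board. I'll zoom in on both views for the board corners and fit the silhouettes.

```bash
cat > h.py <<'E'
import numpy as np,cv2
from plant import *
from scipy.optimize import minimize
def proj(c,P,p=None):
    p=p or camera_params(c); K=np.array([[p['fx'],0,p['cx']],[0,p['fy'],p['cy']],[0,0,1]])
    return cv2.projectPoints(np.float64(P).reshape(-1,1,3),np.float64(p['rvec']),np.float64(p['tvec']),K,np.float64(p['dist']))[0][:,0]
def onplane(c,uv,z,p=None):
    p=p or camera_params(c); K=np.array([[p['fx'],0,p['cx']],[0,p['fy'],p['cy']],[0,0,1]])
    n=cv2.undistortPoints(np.float64(uv).reshape(-1,1,2),K,np.float64(p['dist']))[:,0]
    R=cv2.Rodrigues(np.float64(p['rvec']))[0]; t=np.float64(p['tvec']).ravel()
    o=-R.T@t; d=np.c_[n,np.ones(len(n))]@R
    return o+d*((z-o[2])/d[:,2])[:,None]
def box(x,y,yaw,dx,dy,z0,z1):
    c,s=np.cos(yaw),np.sin(yaw)
    return np.array([[x+c*a-s*b,y+s*a+c*b,z] for a in(-dx/2,dx/2) for b in(-dy/2,dy/2) for z in(z0,z1)])
def mask(c,P,p=None,S=4):
    m=np.zeros((384*S,512*S),np.uint8)
    h=cv2.convexHull(((proj(c,P,p)+.5)*S-.5).astype(np.float32)); cv2.fillConvexPoly(m,np.int32(np.round(h)),255)
    return cv2.resize(m,(512,384),interpolation=cv2.INTER_AREA)/255.
def fit(regs,x0,dx,dy,z0,z1):
    # regs: list of (cam, region, params)
    def f(v):
        e=0
        for c,r,p in regs:
            m=mask(c,box(v[0],v[1],v[2],dx,dy,z0,z1),p); e+=1-np.minimum(m,r).sum()/np.maximum(m,r).sum()
        return e
    r=minimize(f,x0,method='Nelder-Mead',options=dict(initial_simplex=np.array([x0]+[np.array(x0)+d for d in np.diag([.02,.02,.1])]),maxiter=150))
    return r.x,r.fun/len(regs)
E
python3 - <<'E'
from h import *
C={c:camera_params(c) for c in("scene","side")}
g={}
for c in C:
    get_image(c)
    for t in("offcut","thin_offcut"): g[c,t]=trace(c,t)
O=[(c,g[c,"offcut"][0]["region"],C[c]) for c in C]
x0=onplane("side",[[250,240]],.018)[0]; print(x0)
print("off",fit(O,[x0[0],x0[1],0],.062,.035,.018,.158))
x0=onplane("side",[[238,205]],.018)[0]; print(x0)
print("thin",fit([("side",g["side","thin_offcut"][0]["region"],C["side"])],[x0[0],x0[1],0],.05,.022,.018,.128))
a=cv2.imread('pics/scene0.png')[155:255,205:305];b=cv2.imread('pics/side0.png')[168:268,200:300]
cv2.imwrite('pics/z.png',cv2.resize(np.hstack([a,b]),(800,400),interpolation=cv2.INTER_CUBIC))
E
```

```text
[ 0.54861706 -0.21727253  0.018     ]
off (array([ 0.54330984, -0.23435082,  0.09952513]), np.float64(0.5442948578433768))
[ 0.53470862 -0.00767374  0.018     ]
thin (array([ 0.53346071, -0.01659591,  0.11871222]), np.float64(0.3347580631783824))
```

View pics/z.png

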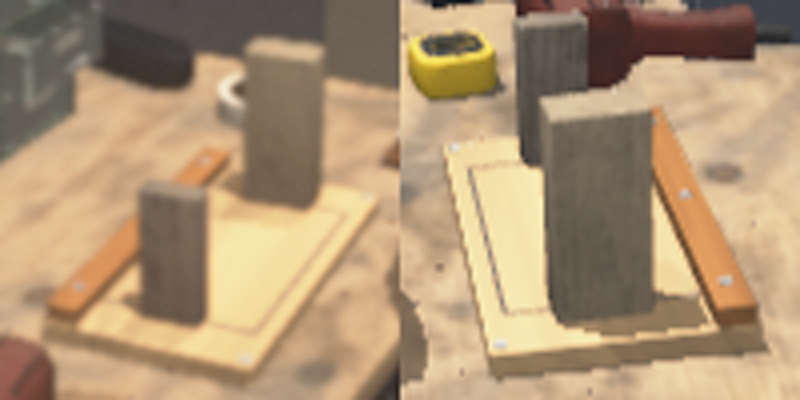

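```bash
python3 - <<'E'
from h import *
from scipy.optimize import least_squares
S=lambda p:[205+p[0]/4-.4,155+p[1]/4-.4]
D=lambda p:[200+(p[0]-400)/4-.4,168+p[1]/4-.4]
C={c:camera_params(c) for c in("scene","side")}
obs=[("scene",S((378,197)),-110,-150,18),("scene",S((250,366)),-110,150,18),("scene",S((47,325)),60,150,18),
("side",D((490,360)),-110,-150,18),("side",D((444,144)),-110,150,18),("side",D((764,330)),60,-150,18),
("side",D((503,313)),-95,-105,18),("side",D((470,166)),-95,105,18),("scene",S((250,332)),-95,105,18),("scene",S((350,209)),-95,-105,18)]
def W(v,a,b,z): c,s=np.cos(v[2]),np.sin(v[2]); return [v[0]+(c*a-s*b)/1000,v[1]+(s*a+c*b)/1000,z/1000]
f=lambda v:np.concatenate([proj(c,[W(v,a,b,z)],C[c])[0]-uv for c,uv,a,b,z in obs])
for cams in (("scene",),("side",),("scene","side")):
    o=[k for k in obs if k[0] in cams]
    f=lambda v:np.concatenate([proj(c,[W(v,a,b,z)],C[c])[0]-uv for c,uv,a,b,z in o])
    r=least_squares(f,[.55,-.1,0],loss='soft_l1'); print(cams,r.x,np.round(f(r.x).reshape(-1,2),1).tolist())
g={}
for c in C:
    get_image(c)
    g[c]=trace(c,"offcut")[0]["region"]
for cams in (("scene",),("side",)):
  for yaw in (0,.2,-.2):
    v,e=fit([(c,g[c],C[c]) for c in cams],[r.x[0],r.x[1]-.1,r.x[2]+yaw],.062,.035,.018,.158);m=mask(cams[0],box(*v,.062,.035,.018,.158),C[cams[0]])>.5
    ys,xs=np.where(m);print(cams,v,e,len(xs),xs.min(),xs.max(),ys.min(),ys.max())
E
```

```text
('scene',) [ 0.57043203 -0.12640829  0.06919705] [[0.5, -1.0], [0.2, 0.5], [-1.7, -1.6], [1.2, 0.2], [-0.8, 0.7]]
('side',) [ 0.57352899 -0.13102383  0.06075002] [[-0.4, -0.9], [0.1, 0.2], [-0.0, -0.6], [0.3, 0.8], [0.1, 0.8]]
('scene', 'side') [ 0.57275824 -0.12946308  0.06543959] [[0.3, -1.4], [-0.3, -0.2], [-2.0, -2.4], [-0.5, -1.1], [-0.4, 0.1], [-0.2, -1.0], [0.2, 0.5], [-0.3, 0.7], [0.8, -0.4], [-1.0, 0.3]]Traceback (most recent call last):
  File "<stdin>", line 18, in <module>
IndexError: list index out of range
```

The board fit is about (0.573, -0.130) with yaw 0.063 rad, good to a few mm. I'll move over the board for a closer wrist view, closing the fingers on the way.

Call:
arm_command(
  targets=[
    {"grip": 1,"linear": [0.85,-0.5,-0.05],"twist": 0},
    {"grip": 1,"linear": [0.85,-0.5,-0.05],"twist": 0},
    {"grip": 1,"linear": [0.85,-0.5,-0.05],"twist": 0},
    {"grip": 1,"linear": [0.85,-0.5,-0.05],"twist": 0},
    {"grip": 1,"linear": [0.85,-0.5,-0.05],"twist": 0},
    {"grip": 1,"linear": [0.85,-0.5,-0.05],"twist": 0},
    {"grip": 1,"linear": [0.85,-0.5,-0.05],"twist": 0},
    {"grip": 1,"linear": [0.85,-0.5,-0.05],"twist": 0},
    {"grip": 1,"linear": [0.85,-0.5,-0.05],"twist": 0},
    {"grip": 1,"linear": [0.85,-0.5,-0.05],"twist": 0},
    {"grip": 1,"linear": [0.85,-0.5,-0.05],"twist": 0},
    {"grip": 1,"linear": [0.85,-0.5,-0.05],"twist": 0},
    {"grip": 1,"linear": [0,0,0],"twist": 0.7},
    {"grip": 1,"linear": [0,0,0],"twist": 0.7},
    {"grip": 1,"linear": [0,0,0],"twist": 0.7},
    {"grip": 1,"linear": [0,0,0],"twist": 0.7},
    {"grip": 1,"linear": [0,0,0],"twist": 0},
  ],
)

```text
t: 2.22
eef_pos: [0.4737, -0.1955, 0.4287]
tcp_rot: [180.0, -0.0, 3.5]
contact_force: [0.6, 0.4, -0.1]
finger_gap: -0.0001
gripper_force: 0.0
```

```bash
python3 - <<'E'
from h import *
s=state();p=camera_params("wrist");im=get_image("wrist");cv2.imwrite("pics/w1.png",im)
print(s['t'],s['eef_pos'],s['tcp_rot'],s['finger_gap'],s['contact_force']);print(p)
print('cam',-cv2.Rodrigues(p['rvec'])[0].T@p['tvec'])
for t in("offcut","thin_offcut","board"):
    for d in trace("wrist",t)[:2]: print(t,d['conf'],d['centre'],d['region'].sum())
E
```

```text
2.2167 [ 0.47365938 -0.19551723  0.42869458] [ 1.79997246e+02 -1.06852753e-03  3.47262841e+00] -0.00010500686474001454 [ 0.59913937  0.39898003 -0.13277272]
{'fx': 314.60030218569864, 'fy': 314.60030218569864, 'cx': 258.98358284130006, 'cy': 190.17578771209855, 'dist': array([0.02881814, 0.        , 0.        , 0.        , 0.        ]), 'rvec': array([-2.13562235,  2.00959513,  0.2726332 ]), 'tvec': array([-0.22410161,  0.40193014,  0.52355259])}
cam [ 0.53963578 -0.19155797  0.39746125]
offcut 0.72 [315.9, 99.6] 5121
thin_offcut 0.58 [78.3, 96.2] 4618
board 0.96 [200.7, 76.5] 34636
```

View pics/w1.png

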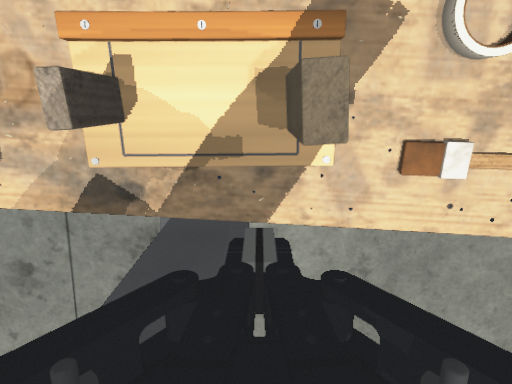

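The wrist view shows the whole board. Outline corners are (123,156) and (298,154), and the outline meets the fence at (109,41) and (301,41). The big offcut is at 288–350 x 56–145 with its top face at 302–349, and the thin offcut at 36–124 x 66–130. I'll fit all of these.

```bash
python3 - <<'E'
from h import *
from scipy.optimize import least_squares
p=camera_params("wrist");get_image("wrist")
obs=[((90,166),-110,-0+150,18),((334,166),-110,-150,18),((123,155.5),-95,105,18),((298,154.5),-95,-105,18),((109.5,41),30,105,18),((301,41),30,-105,18)]
def W(v,a,b,z): c,s=np.cos(v[2]),np.sin(v[2]); return [v[0]+(c*a-s*b)/1000,v[1]+(s*a+c*b)/1000,z/1000]
f=lambda v:np.concatenate([proj("wrist",[W(v,a,b,z)],p)[0]-uv for uv,a,b,z in obs])
r=least_squares(f,[.57,-.13,.06]);v=r.x;print("board",v,np.round(f(v).reshape(-1,2),1).tolist())
def rel(q): c,s=np.cos(v[2]),np.sin(v[2]);d=np.array(q[:2])-v[:2];return np.round([1000*(c*d[0]+s*d[1]),1000*(-s*d[0]+c*d[1]),q[2]-v[2]],3)
for t,dx,dy,z1,y0 in(("offcut",.062,.035,.158,-.1),("thin_offcut",.05,.022,.128,.1)):
    R=trace("wrist",t)
    if not R: print("miss",t);continue
    g=R[0]["region"];ys,xs=np.where(g);print(t,xs.min(),xs.max(),ys.min(),ys.max())
    q,e=fit([("wrist",g,p)],[v[0]-.03,v[1]+y0,v[2]],dx,dy,.018,z1);print(t,q,e,rel(q))
# corner-based
def bx(q,dx,dy,z): return box(*q,dx,dy,z,z)
for n,dx,dy,z,obsc,y0 in(("off",.062,.035,.158,[(302,143),(349,143),(302,58),(348,56)],-.1),("thin",.05,.022,.128,[(36,68),(58,67),(47,130),(71,129)],.1)):
    o=np.array(obsc,float)
    def f2(q):
        P=proj("wrist",bx(q,dx,dy,z)[::2],p); # order (-,-),(-,+),(+,-),(+,+)
        P=P[[1,0,3,2]] ; return (P-o if n=="off" else P-o[[2,3,0,1]]).ravel()
    r=least_squares(f2,[v[0]-.03,v[1]+y0,v[2]],loss='soft_l1');print(n,r.x,rel(r.x),np.round(f2(r.x),1))
E
```

```text
board [ 0.57050653 -0.13138693  0.06824011] [[-1.8, 1.1], [0.3, 0.2], [1.1, -0.7], [-0.1, -0.3], [0.1, 0.0], [0.3, -0.1]]
offcut 285 349 56 145
offcut [ 0.54297258 -0.23948592  0.11987796] 0.028022033849101624 [-3.4841e+01 -1.0597e+02  5.2000e-02]
thin_offcut 285 349 56 146
thin_offcut [ 0.54050653 -0.03138693  0.06824011] 1.0 [-23.111 101.813   0.   ]
off [ 0.54303603 -0.24024604  0.11621571] [-3.48290e+01 -1.06733e+02  4.80000e-02] [ 0.2  2.9 -0.5  0.4 -1.  -0.3  3.  -1.4]
thin [ 0.53054718 -0.02429613  0.10967193] [-3.25640e+01  1.09566e+02  4.10000e-02] [-0.8  1.4  1.9  1.4 -5.1 -1.   1.2 -1. ]
```

The offcut sits at board (-35, -106) with a relative yaw of +0.05 rad. It will land with its length from about y = -88 to +52, clear of the thin offcut. Next I go behind its outer face and down, so the fingertips are about 30 mm below its top.

Call:
arm_command(
  targets=[
    {"grip": 1,"linear": [0,0,0],"twist": -0.83},
    {"grip": 1,"linear": [0.32,0.58,0],"twist": 0},
    {"grip": 1,"linear": [0.32,0.58,0],"twist": 0},
    {"grip": 1,"linear": [0.32,0.58,0],"twist": 0},
    {"grip": 1,"linear": [0.32,0.58,0],"twist": 0},
    {"grip": 1,"linear": [0.32,0.58,0],"twist": 0},
    {"grip": 1,"linear": [0,0,0],"twist": 0},
    {"grip": 1,"linear": [0,0,0.64],"twist": 0},
    {"grip": 1,"linear": [0,0,0.64],"twist": 0},
    {"grip": 1,"linear": [0,0,0.64],"twist": 0},
    {"grip": 1,"linear": [0,0,0.64],"twist": 0},
    {"grip": 1,"linear": [0,0,0.64],"twist": 0},
    {"grip": 1,"linear": [0,0,0],"twist": 0},
    {"grip": 1,"linear": [0,0,0],"twist": 0},
  ],
)

```text
t: 3.73
eef_pos: [0.5507, -0.303, 0.3002]
tcp_rot: [-179.9, 0.1, 6.9]
contact_force: [0.9, 0.3, 0.1]
finger_gap: 0.0002
gripper_force: 0.0
```

Call:
arm_command(
  targets=[
    {"grip": 1,"linear": [0,-0.15,0],"twist": 0},
    {"grip": 1,"linear": [0,-0.15,0],"twist": 0},
    {"grip": 1,"linear": [0,-0.15,0],"twist": 0},
    {"grip": 1,"linear": [0,-0.15,0],"twist": 0},
    {"grip": 1,"linear": [0,-0.1,0],"twist": 0},
    {"grip": 1,"linear": [0,-0.1,0],"twist": 0},
  ],
)

```text
t: 4.23
eef_pos: [0.5471, -0.2707, 0.3013]
tcp_rot: [180.0, -0.0, 6.9]
contact_force: [0.1, 0.3, -0.2]
finger_gap: 0.0001
gripper_force: 0.0
```

```bash
python3 - <<'E'
from h import *
s=state();p=camera_params("wrist");im=get_image("wrist");b=get_image("side")
print(s['t'],s['eef_pos'],s['tcp_rot'],s['contact_force'])
b=cv2.resize(b[165:270,195:300],(384,384));cv2.imwrite("pics/w2.png",cv2.resize(np.hstack([im,b]),(800,343)))
E
```

```text
4.2333 [ 0.54713749 -0.27069833  0.30127227] [ 1.79967498e+02 -3.44330546e-02  6.91705262e+00] [ 0.06707412  0.31634915 -0.22472914]
```

View pics/w2.png

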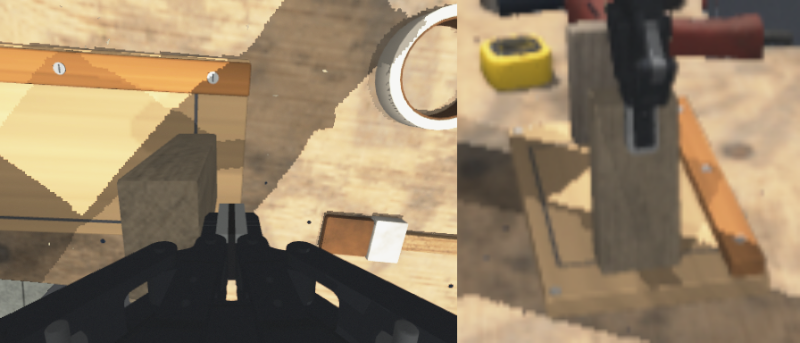

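The fingers stand just behind the outer face, centred on it. They show at about (640,130) in the side crop against a block at 592–678. Next is a slow push past the balance point.

Call:
arm_command(
  targets=[
    {"grip": 1,"linear": [0,-0.1,0],"twist": 0},
    {"grip": 1,"linear": [0,-0.1,0],"twist": 0},
    {"grip": 1,"linear": [0,-0.1,0],"twist": 0},
    {"grip": 1,"linear": [0,-0.1,0],"twist": 0},
    {"grip": 1,"linear": [0,-0.1,0],"twist": 0},
    {"grip": 1,"linear": [0,-0.1,0],"twist": 0},
    {"grip": 1,"linear": [0,-0.1,0],"twist": 0},
    {"grip": 1,"linear": [0,-0.1,0],"twist": 0},
    {"grip": 1,"linear": [0,-0.1,0],"twist": 0},
    {"grip": 1,"linear": [0,0,0],"twist": 0},
    {"grip": 1,"linear": [0,0,0],"twist": 0},
    {"grip": 1,"linear": [0,0,0],"twist": 0},
    {"grip": 1,"linear": [0,0,0],"twist": 0},
    {"grip": 1,"linear": [0,0,0],"twist": 0},
    {"grip": 1,"linear": [0,0,0],"twist": 0},
  ],
)

```text
t: 5.58
eef_pos: [0.5428, -0.2359, 0.3006]
tcp_rot: [-180.0, 0.0, 6.9]
contact_force: [-0.3, 0.1, 0.7]
finger_gap: -0.0001
gripper_force: 0.0
```

```bash
python3 - <<'E'
from h import *
s=state();p=camera_params("wrist");im=get_image("wrist");b=get_image("side")
print(s['t'],s['eef_pos'],s['tcp_rot'],s['contact_force'])
b=cv2.resize(b[165:270,195:300],(384,384));cv2.imwrite("pics/w3.png",cv2.resize(np.hstack([im,b]),(800,343)))
E
```

```text
5.5833 [ 0.5428221  -0.23589872  0.30062104] [-1.79996847e+02  4.16985026e-03  6.87525871e+00] [-0.30317963  0.13939925  0.70883894]
```

View pics/w3.png

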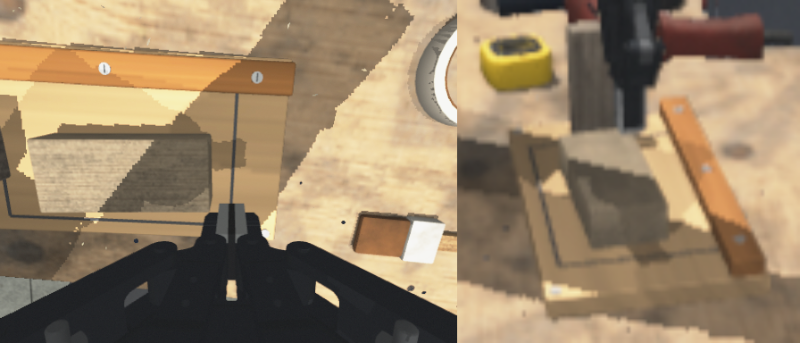

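The block tipped cleanly and lies flat inside the outline, at 30–210 x 133–212 in the wrist half. The thin one still stands. Now I'll lift, go round to the near side with the fingers partly open for a two-point push, and measure.

Call:
arm_command(
  targets=[
    {"grip": 1,"linear": [0,0,-0.6],"twist": 0.35},
    {"grip": 0.4,"linear": [0,0,-0.6],"twist": 0.4},
    {"grip": 0.4,"linear": [-0.41,-0.53,0],"twist": 0},
    {"grip": 0.4,"linear": [-0.41,-0.53,0],"twist": 0},
    {"grip": 0.4,"linear": [-0.41,-0.53,0],"twist": 0},
    {"grip": 0.4,"linear": [-0.41,-0.53,0],"twist": 0},
    {"grip": 0.4,"linear": [0,0,0],"twist": 0},
    {"grip": 0.4,"linear": [0,0,0],"twist": 0},
    {"grip": 0.4,"linear": [0,0,0],"twist": 0},
  ],
)

```text
t: 6.43
eef_pos: [0.472, -0.1558, 0.3491]
tcp_rot: [180.0, -0.1, 3.9]
contact_force: [-0.5, -0.6, 0.6]
finger_gap: 0.0511
gripper_force: 0.0
```

```bash
cat > m.py <<'E'
from h import *
import sys
v=np.array([.5705,-.1314,.0682])
s=state();p=camera_params("wrist");im=get_image("wrist");cv2.imwrite(f"pics/{sys.argv[1]}.png",im)
print(s['t'],s['eef_pos'],s['tcp_rot'],s['contact_force'],s['finger_gap'])
c,sn=np.cos(v[2]),np.sin(v[2])
rel=lambda q:np.round(np.r_[1000*np.array([[c,sn],[-sn,c]])@(np.array(q[:2])-v[:2]),q[2]-v[2] if len(q)>2 else 0],3)
print("tcp board",rel(s['eef_pos'][:2]))
R=trace("wrist","offcut")
for d in R[:2]:
    g=d["region"];ys,xs=np.where(g);print(d['conf'],xs.min(),xs.max(),ys.min(),ys.max())
    q,e=fit([("wrist",g,p)],[v[0]-.03,v[1]-.018,v[2]],.062,.14,.018,.053);print(q,e,rel(q))
F=[[v[0]+c*a-sn*b,v[1]+sn*a+c*b,.018] for a,b in((.03,-.105),(.03,.105),(-.095,-.105),(-.095,.105))]
print("outline px",proj("wrist",F,p).round(1).tolist())
E
python3 m.py w4
```

```text
6.4333 [ 0.47204004 -0.1558456   0.34905862] [ 1.79955277e+02 -5.97884930e-02  3.90006370e+00] [-0.46385147 -0.56754861  0.59023988] 0.05112934806900829
tcp board [-99.897 -17.679   0.   ]
outline px [[360.5, 25.3], [114.8, 24.8], [348.7, 168.8], [131.6, 168.8]]
```

View pics/w4.png

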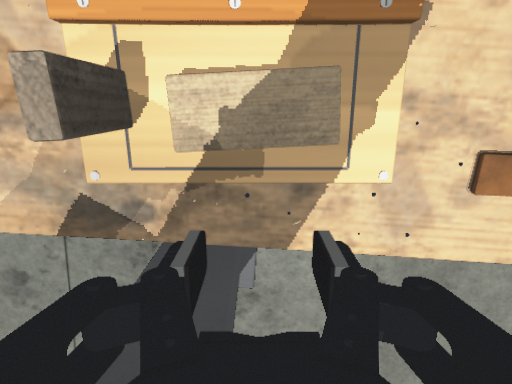

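Matching the picture, the offcut's top corners are at (166,76), (341,66), (341,144) and (175,152). The predicted outline agrees with the drawn one. I'll fit the corners.

```bash
python3 - <<'E'
from h import *
v=np.array([.5705,-.1314,.0682]);c,s=np.cos(v[2]),np.sin(v[2])
P=onplane("wrist",[(166,76),(341,66),(341,144),(175,152)],.053)
B=(P[:,:2]-v[:2])@np.array([[c,-s],[s,c]])*1000;print(B.round(1),B.mean(0))
print(np.linalg.norm(np.diff(B,axis=0),axis=1))
E
```

```text
[[-13.3  54.9]
 [ -6.  -82.5]
 [-66.6 -86.9]
 [-73.3  52.4]] [-39.79164891 -15.49566326]
[137.59122672  60.83805077 139.41590357]
```

It lies at board (-40, -15), yaw +0.05, and needs about 40 mm towards the fence. Next I descend on the near side and push squarely.

Call:
arm_command(
  targets=[
    {"grip": 0.4,"linear": [0,0,0.6],"twist": 0},
    {"grip": 0.4,"linear": [0,0,0.6],"twist": 0},
    {"grip": 0.4,"linear": [0,0,0.6],"twist": 0},
    {"grip": 0.4,"linear": [0,0,0.6],"twist": 0},
    {"grip": 0.4,"linear": [0,0,0.6],"twist": 0},
    {"grip": 0.4,"linear": [0,0,0.4],"twist": 0},
    {"grip": 0.4,"linear": [0,0,0.3],"twist": 0},
    {"grip": 0.4,"linear": [0,0,0],"twist": 0},
    {"grip": 0.4,"linear": [0,0,0],"twist": 0},
  ],
)

```text
t: 7.28
eef_pos: [0.472, -0.1561, 0.2001]
tcp_rot: [-180.0, 0.1, 3.9]
contact_force: [0.7, 0.2, -0.1]
finger_gap: 0.0512
gripper_force: 0.0
```

Call:
arm_command(
  targets=[
    {"grip": 0.4,"linear": [0.1,0,0],"twist": 0},
    {"grip": 0.4,"linear": [0.1,0,0],"twist": 0},
    {"grip": 0.4,"linear": [0.1,0,0],"twist": 0},
    {"grip": 0.4,"linear": [0.1,0,0],"twist": 0},
    {"grip": 0.4,"linear": [0.1,0,0],"twist": 0},
    {"grip": 0.4,"linear": [0.1,0,0],"twist": 0},
    {"grip": 0.4,"linear": [0.1,0,0],"twist": 0},
    {"grip": 0.4,"linear": [0.1,0,0],"twist": 0},
    {"grip": 0.4,"linear": [0.1,0,0],"twist": 0},
    {"grip": 0.4,"linear": [0.1,0,0],"twist": 0},
    {"grip": 0.4,"linear": [0.05,0,0],"twist": 0},
    {"grip": 0.4,"linear": [0.05,0,0],"twist": 0},
    {"grip": 0.4,"linear": [0,0,0],"twist": 0},
  ],
)

```text
t: 8.37
eef_pos: [0.5159, -0.1526, 0.2006]
tcp_rot: [-180.0, -0.0, 3.9]
contact_force: [0.4, 0.3, 0.1]
finger_gap: 0.0513
gripper_force: 0.0
```

```bash
python3 m.py w5
```

```text
8.3667 [ 0.51594189 -0.15255727  0.20063186] [-1.79997466e+02 -2.17232651e-02  3.89918550e+00] [0.40604482 0.25223954 0.14186457] 0.051262446443637456
tcp board [-55.873 -17.39    0.   ]
0.77 58 450 86 245
[ 0.55615815 -0.14794655  0.06725651] 0.04644047869295709 [-1.5436e+01 -1.5531e+01 -1.0000e-03]
outline px [[457.9, 55.2], [-22.3, 53.8], [418.9, 301.8], [33.5, 302.6]]
```

View pics/w5.png

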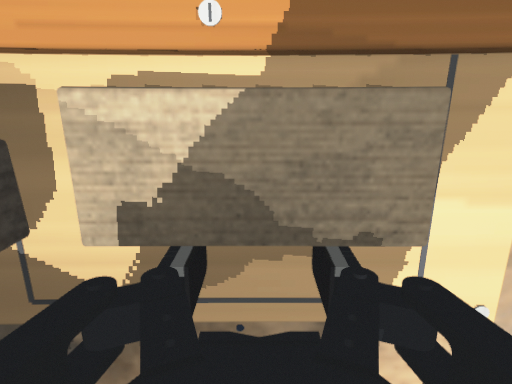

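The block is now square with the fence at board x = -15.4, about 14 mm short. I'll push on slowly until it makes contact.

Call:
arm_command(
  targets=[
    {"grip": 0.4,"linear": [0.08,0,0],"twist": 0},
    {"grip": 0.4,"linear": [0.08,0,0],"twist": 0},
    {"grip": 0.4,"linear": [0.06,0,0],"twist": 0},
    {"grip": 0.4,"linear": [0.05,0,0],"twist": 0},
    {"grip": 0.4,"linear": [0.05,0,0],"twist": 0},
    {"grip": 0.4,"linear": [0,0,0],"twist": 0},
  ],
)

```text
t: 8.97
eef_pos: [0.5287, -0.1517, 0.2007]
tcp_rot: [-180.0, -0.0, 3.9]
contact_force: [-0.4, 0.8, -0.7]
finger_gap: 0.0509
gripper_force: 0.0
```

Call:
arm_command(
  targets=[
    {"grip": 0.4,"linear": [0.03,0,0],"twist": 0},
    {"grip": 0.4,"linear": [0,0,0],"twist": 0},
  ],
)

```text
t: 9.13
eef_pos: [0.5296, -0.1516, 0.2007]
tcp_rot: [-180.0, -0.0, 3.9]
contact_force: [-0.3, 0.5, -0.6]
finger_gap: 0.0513
gripper_force: 0.0
```

Call:
arm_command(
  targets=[
    {"grip": 0.4,"linear": [0.03,0,0],"twist": 0},
    {"grip": 0.4,"linear": [0,0,0],"twist": 0},
  ],
)

```text
t: 9.3
eef_pos: [0.5308, -0.1516, 0.2007]
tcp_rot: [180.0, 0.0, 3.9]
contact_force: [-0.6, 0.2, 0.3]
finger_gap: 0.0515
gripper_force: 0.5
```

Call:
arm_command(
  targets=[
    {"grip": 0.4,"linear": [0.03,0,0],"twist": 0},
    {"grip": 0.4,"linear": [0,0,0],"twist": 0},
  ],
)

```text
t: 9.47
eef_pos: [0.5312, -0.1515, 0.2006]
tcp_rot: [180.0, 0.1, 3.9]
contact_force: [-6.5, -2.3, 4.4]
finger_gap: 0.0513
gripper_force: 3.4
```

Call:
arm_command(
  targets=[
    {"grip": 0.4,"linear": [0.02,0,0],"twist": 0},
    {"grip": 0.4,"linear": [0,0,0],"twist": 0},
  ],
)

```text
t: 9.63
eef_pos: [0.5314, -0.1514, 0.2006]
tcp_rot: [180.0, 0.2, 3.9]
contact_force: [-11.1, -2.8, 6.1]
finger_gap: 0.0512
gripper_force: 5.4
```

```bash
python3 m.py w6; python3 -c "
import cv2;a=cv2.imread('pics/w6.png');cv2.imwrite('pics/w6c.png',cv2.resize(a[20:240],(800,344)))"
```

```text
9.6333 [ 0.53141905 -0.15143081  0.2006002 ] [179.98516635   0.21826396   3.8726314 ] [-11.07304293  -2.84656312   6.06410578] 0.05115501124049596
tcp board [-40.355 -17.321   0.   ]
0.69 57 451 86 247
[ 0.57094166 -0.14713341  0.06934706] 0.038649641192662676 [-6.3200e-01 -1.5727e+01  1.0000e-03]
outline px [[452.3, 90.5], [-14.3, 89.7], [415.6, 324.6], [38.7, 325.8]]
```

View pics/w6c.png

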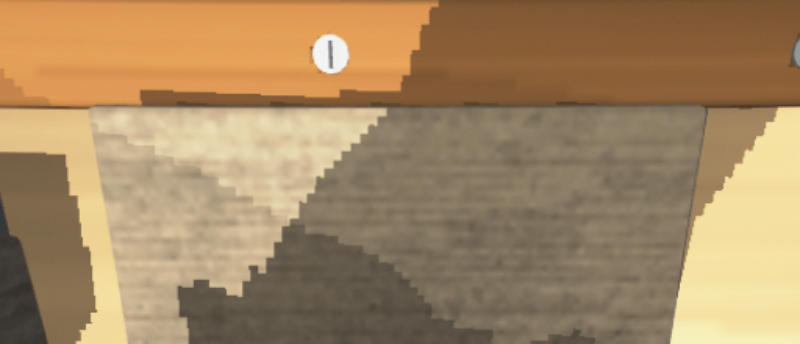

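The offcut is snug along its whole length against the fence: the force rose to 11 N, yaw is within 0.001 rad, and the centre is at board (-0.6, -15.7). I'll back off straight, then rise and check.

Call:
arm_command(
  targets=[
    {"grip": 0.4,"linear": [-0.05,0,0],"twist": 0},
    {"grip": 0.4,"linear": [-0.1,0,0],"twist": 0},
    {"grip": 0.4,"linear": [-0.4,0,0],"twist": 0},
    {"grip": 0.4,"linear": [-0.5,0,0],"twist": 0},
    {"grip": 0.4,"linear": [0,0,-0.5],"twist": 0},
    {"grip": 0.4,"linear": [0,0,-0.8],"twist": 0},
    {"grip": 0.4,"linear": [0,0,-0.8],"twist": 0},
    {"grip": 0.4,"linear": [0,0,-0.8],"twist": 0},
    {"grip": 0.4,"linear": [0,0,-0.8],"twist": 0},
    {"grip": 0.4,"linear": [0,0,0],"twist": 0},
    {"grip": 0.4,"linear": [0,0,0],"twist": 0},
  ],
)

```text
t: 10.65
eef_pos: [0.491, -0.1543, 0.3504]
tcp_rot: [179.9, -0.2, 3.9]
contact_force: [-1.0, -0.4, -0.5]
finger_gap: 0.0513
gripper_force: 0.0
```

```bash
python3 m.py w7
```

```text
10.65 [ 0.49103769 -0.15433336  0.35044492] [179.88498588  -0.22768229   3.89766595] [-0.99906067 -0.36564783 -0.49784567] 0.051255631936555884
tcp board [-80.84  -17.465   0.   ]
0.65 167 344 44 125
[ 0.57034991 -0.1467581   0.05948679] 0.028389954286137886 [-1.1960e+00 -1.5312e+01 -9.0000e-03]
outline px [[357.5, 51.2], [118.4, 50.8], [346.6, 188.4], [134.0, 188.5]]
```

View pics/w7.png

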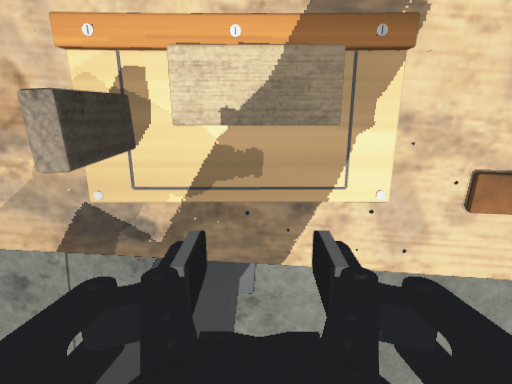

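The offcut lies flat at 167–344 x 44–125, against the fence and inside the outline. The thin offcut still stands on the left and the robot is clear of everything, so I'm handing in.

```bash
python3 -c "
from plant import *
print(close_job())"
```

```text
the job is handed in; nothing more can be done
None
```

Job handed in at about 11 s: the big offcut was tipped flat into the outline and pushed snug against the fence, the thin offcut still stands, and the fingers touched nothing else round the board.

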